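# Advance the order tag to the next lane on the indexing rail

## Robot

A 6-joint arm with a two-finger parallel gripper is mounted at the origin on the work surface. World frame = base frame: x ahead of the robot, y to its left, z up, the work surface at z = 0. Lengths are in mm, angles in rad, forces in N, time in s.
With the tool pointing down it reaches from about 250 to 800 mm from the base axis. Payload 3.9 kg.
Tool frame: the origin (TCP) lies on the centre line of the jaws, within the pads' length; the fingertips stand 11 mm ahead of it and the grasp point (between the pads) lies 8 mm behind it (arm.finger_overhang is the z of the fingertips in the tool frame, in mm); z points along the fingers, y is the line along which they close (so a half turn about z gives the same grasp; the last joint's range is limited). The gripper opens to 85 mm and grips with 20 to 120 N. Pads are 22 mm wide; open, the fingers measure 114 mm over their backs; the gripper's body (76 mm by 85 mm) begins 54 mm behind the grasp point. The pads swing forward as they close: fully open they stand 13 mm farther back than shut.
Start: joints at [-1.252, 0.26, -0.138, 1.173, 0, 1.571], TCP at [164.545, -498.538, 242.304] pointing down, gripper open.
Joint ranges: [-2.78, 2.78], [-0.83, 1.72], [-1.28, 1.37], [-1.9, 2.12], [-1.57, 1.48], [-3.14, 3.14]. Speed limits (rad/s): [2.57, 2.57, 3.14, 3.14, 3.14, 3.14].

## Interface

Orientations are given as a unit quaternion [w, x, y, z].
In Python, from plant import arm, vision gives the robot as it stands. The module is installed in compiled form; this text tells all that it offers.
- The arm moves only by the shell command python3 -m pendant 'ROWS' [FORCE]. ROWS is JSON, a list of rows, each an object with "delta_pos": the shift along the tool's x, y, z in cm, a list of three; "yaw": the turn about the tool's z in degrees; "claw": the closure, from 0 (fully open) to 1 (shut). A call has 1 to 10 rows; each row shifts and turns the commanded pose from where the row before left it, along the tool's axes as they then stand; what a row does not reach is not made up. A row lasts 1/8 s, in which the tool goes at most 62.5 mm and 10.7 degrees, less where a joint would pass 70% of its speed; a pose out of reach is approached as far as the arm can. A call is refused whole if a number of a shift passes 6.25 or a number of a turn 10.7, either way. A call with a gripper value outside its range is refused whole. The fingers move at their own pace and stop on an object; FORCE is the grip in N (left out, the last holds). Time passes only in rows, so rows that do not move let the fingers close. It gives the time, the measured TCP pose, the force, the opening and the grip force at its end, in the units of the state.
- arm.sense(): the state, without advancing time (a new reading comes with each control period).
- vision.get_image(name): name is "scene" or "top"; returns the picture (384x512x3 uint8, blue, green, red); there is no depth.
- vision.camera_model(name): a dict with "vfov" (degrees; the focal length in pixels is half the picture's height over the tangent of half this angle, whatever the lens; pixels are square), "cx", "cy" (the principal point, pixels), "rvec" (rotation vector, rad) and "tvec" (3), from world to camera coordinates, as OpenCV has them. Camera axes: x right, y down, z forward; pixel columns grow to the right and rows downward; lengths in mm; the calibration is good to about 2 mm. A picture is of the moment at which its call begins. camera_model takes no time and is no camera call.
- arm.finish_job(): hands the job in; it is judged then, once.
Trained networks look in the newest picture that a camera, given by its name, has taken for a name from the list of things; names that differ only in an ending like _2 or _b are one class to them, and where a whole thing is asked for, a point or a joint stands for the part that bears it (a point fixed in the world has none). Each returns a list of dicts, best first, with "confidence" (0 to 1); they miss things now and then, are a little off and sometimes report something else, mostly with a low value. They report only what shows in the picture. A call takes as long as a camera call. They do not tell look-alikes from the thing itself.
- vision.spot_in(name, camera): "extent" ([left, top, width, height] in pixels, round what is visible of it).
- vision.masks_of(name, camera): "region" (384x512 bool, what is visible of it) and "extent" ([left, top, width, height] in pixels, round what is visible of it).
The state is a dict: "t": time; "joints": joint angles; "qvel": joint speeds; "joint_efforts": joint torques, N m; "eef_pos": TCP position; "tcp_rot": TCP orientation; "ft_force": force on the tool from outside, world axes, zero at the start; "wrist_torque": the same for the moment, N m; "opening": finger opening in mm; "grip_force": force on a finger pad.
Only numpy, scipy, OpenCV 4.12 (cv2) and the standard library are available. Lean on these libraries where they do the work, as an engineer would, in place of code of your own. Each camera call takes 0.05 s, during which the arm holds its last target. There are 200 camera calls.

## Task

Hang the loose yellow order tag by its eye on the steel post of the blue sleeve, down to the bracket, and let go of it. Then pull up the sleeve's black plunger knob, slide the sleeve to the next hole of the rail towards the green end mark, and let the pin go fully home in that hole. Finish while holding: the gripper still grips the knob with the pin home, and the tag still hangs on its post; leave the bottle, the jar and the carton undisturbed.

Things in the scene. Friction and masses are not known exactly. Their poses are not given: they have to be found in the camera images.
- rail: Fixed rail on a white board, 12 mm thick. A square tube 30 x 30 x 278 mm, top at 60 mm, runs along the rail's y over the origin, with five 10 mm holes in its top, 45 mm apart, the middle one at y = 0. Origin on the counter under that hole; z up, +x away from the robot (yaw within 0.3 rad). Behind, at x = 0.06 to 0.15 m, a tray of small cartons, 46 mm high
- slide (a joint): Position in m of the blue sleeve along the rail's y. Starts at about 0 (pin in the middle hole); holes at -0.09, -0.045, 0, 0.045, 0.09. Locked, with 1.5 mm of play either way, while the pin is in a hole; free once the pin is raised 12 mm or more (about 1.5 N of friction)
- sleeve_top (a point): Centre of the blue sleeve's flat top, 68 mm above the counter, under the knob; it moves with the sleeve. Seen from above the sleeve is 50 (rail x) x 56 mm (rail y). A blue bracket 44 mm wide, top also at 68 mm, reaches to 105 mm from here towards the rail's -x and carries the post. Axes as the rail's
- plunger (a joint): Lift in m of the spring plunger (knob and pin together, straight up): 0 = pin fully home in a hole, 0.018 = upper stop. A spring pulls it down with 4 N at 0, 7 N at the top. Let go between holes, the pin rests on the tube at about 0.012 and drops into a hole that it comes over
- knob: Black upright cylindrical knob of the plunger, diameter 24 mm, 28 mm high. Origin at its centre, 92 mm above the counter with the pin home; its underside is then 10 mm above the sleeve's top, with a 16 mm thick steel barrel between. Axes as the rail's. Moves with sleeve and plunger
- post_foot (a point): Foot of the upright steel post (diameter 10 mm, 50 mm high, rounded tip) at the top of the bracket, 68 mm above the counter and 80 mm from the knob's axis towards the rail's -x. It moves with the sleeve. Axes parallel to the rail's
- tag: Yellow order tag, 60 g, standing on the counter: an upright thick ring (the eye), outer diameter 40 mm, hole 20 mm right through, 36 mm high, with a flag 6 mm thick, 30 mm high, reaching along the tag's own -x to 48 mm from the eye's axis. Origin: centre of the eye, at the underside; z along the eye. Grip across the ring along the tag's y
- tag_mid (a point): Centre of the tag's eye, half-way up (18 mm above its underside), axes as the tag's
- green_mark: Green dome, diameter 26 mm, 28 mm high, fixed on one end of the board, 160 mm from the middle hole along the rail's +y or -y: it shows the direction to slide. Origin at its underside
- red_mark: Red dome of the same size on the other end of the board. Origin at its underside
- white_bottle: Bystander: white bottle with green cap, diameter 60 mm, 100 mm high; origin at its underside
- brown_jar: Bystander: amber jar with white cap, diameter 64 mm, 85 mm high; origin at its underside
- carton: Bystander: white carton with a blue band, 60 x 90 x 50 mm high; origin at its underside
Not all that is in view belongs to the job. Of the things that look like the tag, the smallest one is meant.

How it is judged:
By the outcome, as a careful person would: the job done as asked, in the order asked, and still so for the second after the job is handed in, while the arm keeps its last pose, push and grip.
It also fails if it takes over 48 s, if anything falls off the work surface, if the arm or the gripper's body presses on something with over 40 N, if the wrist force passes 120 N, or if a joint passes its speed limit or range.

## Working session

There is one attempt and no reset: what is moved stays moved. The work goes in short steps, Python scripts to look and compute and a shell command to move; the robot and the scene stay as the last step left them, time stands still between calls to the robot, and variables do not carry over. Pictures are saved under pics/ and viewed, at most 10 in all, crops included, and the job is handed in when it is done.

```bash
mkdir -p pics
cat > h.py <<'E'
import numpy as np, cv2
from plant import arm, vision
def cam(n):
    m=vision.camera_model(n); f=192/np.tan(np.radians(m['vfov'])/2)
    K=np.array([[f,0,m['cx']],[0,f,m['cy']],[0,0,1.]]); R=cv2.Rodrigues(np.array(m['rvec'],float))[0]
    return K,R,np.array(m['tvec'],float).ravel()
def at_z(n,uv,z):
    K,R,t=cam(n); C=-R.T@t; d=R.T@np.linalg.solve(K,[uv[0],uv[1],1]); return C+d*(z-C[2])/d[2]
def proj(n,P):
    K,R,t=cam(n); p=K@(R@np.array(P,float)+t); return p[:2]/p[2]
E
python3 - <<'E'
from h import *
for n in('scene','top'):
    im=vision.get_image(n); cv2.imwrite(f'pics/{n}0.png',im)
    K,R,t=cam(n); print(n,K[0,0],(-R.T@t).round(),R[2].round(2))
    for o in('tag','knob','post_foot','sleeve_top','green_mark','red_mark','white_bottle','brown_jar','carton','rail'):
        print(o,[(round(d['confidence'],2),[round(float(x)) for x in d['extent']]) for d in vision.spot_in(o,n)])
s=arm.sense();print(s['t'],s['eef_pos'],s['tcp_rot'],s['opening'],arm.finger_overhang)
a=np.hstack([cv2.imread('pics/scene0.png'),cv2.imread('pics/top0.png')])
E
```

```text
scene 443.9593343043532 [1248.  780.  837.] [-0.53 -0.62 -0.58]
tag [(0.9, [315, 241, 25, 33]), (0.86, [298, 203, 29, 22]), (0.82, [337, 223, 16, 22])]
knob [(0.52, [200, 182, 12, 11])]
post_foot [(0.88, [196, 174, 44, 34])]
sleeve_top [(0.77, [200, 166, 40, 42]), (0.61, [273, 275, 26, 43]), (0.41, [174, 139, 20, 30])]
green_mark [(0.63, [198, 171, 40, 39]), (0.54, [239, 220, 13, 11])]
red_mark []
white_bottle [(0.74, [273, 276, 26, 40])]
brown_jar [(0.98, [175, 143, 19, 27])]
carton [(0.96, [382, 284, 51, 52]), (0.66, [337, 222, 21, 23])]
rail [(0.71, [140, 170, 124, 89])]
top 464.5333734114808 [ 316.  -28. 1413.] [ 0.18  0.02 -0.98]
tag [(0.62, [215, 232, 21, 27]), (0.58, [177, 236, 16, 20]), (0.54, [164, 189, 25, 23])]
knob [(0.49, [312, 164, 6, 10])]
post_foot [(0.92, [303, 163, 21, 41]), (0.57, [250, 124, 120, 86])]
sleeve_top [(0.85, [301, 164, 21, 42])]
green_mark []
red_mark [(0.62, [359, 166, 7, 8]), (0.48, [257, 176, 7, 10])]
white_bottle [(0.79, [154, 132, 21, 24])]
brown_jar [(0.83, [399, 192, 26, 23]), (0.15, [298, 168, 23, 38])]
carton [(0.84, [79, 189, 38, 27])]
rail [(0.95, [250, 125, 120, 81])]
1.1 [ 164.55587724 -498.53788306  242.30378101] [-4.85537452e-07  9.87322169e-01  1.58729123e-01 -5.60721524e-06] 85.30201205059305 11.0
```

View pics/scene0.png

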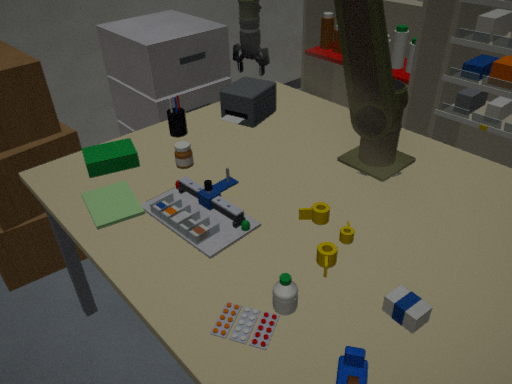

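View pics/top0.png

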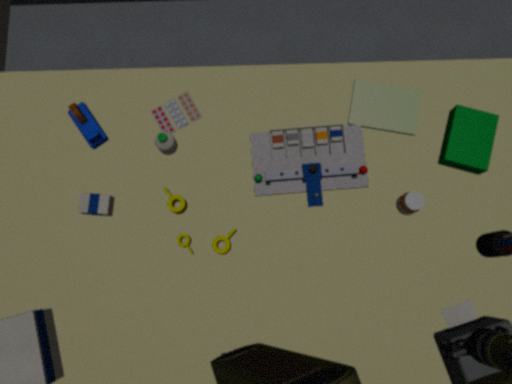

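Scene: the yellow look-alikes are at (326,254), (314,213) and (347,234). In the top view these are (177,203), (222,243) and (184,241). The last is clearly the smallest, so it should be the tag. Green mark is at top (258,178), red at (363,170), and the sleeve with post at (313,180). I'll confirm with a crop and measurements.

Run:
```python
from h import *
t=cv2.imread('pics/top0.png'); s=cv2.imread('pics/scene0.png')
a=cv2.resize(t[180:270,150:250],(400,360),interpolation=cv2.INTER_CUBIC)
a2=cv2.resize(t[140:215,245:375],(400,230),interpolation=cv2.INTER_CUBIC)
b=cv2.resize(s[200:280,290:365],(390,416),interpolation=cv2.INTER_CUBIC)
c=np.zeros((595,795,3),np.uint8); c[:360,:400]=a; c[362:592,:400]=a2; c[:416,402:792]=b
cv2.imwrite('pics/crop0.png',c)
for n,im in(('top',t),('scene',s)):
    h=cv2.cvtColor(im,cv2.COLOR_BGR2HSV)
    m=cv2.inRange(h,(22,190,90),(34,255,255))
    N,L,S,Ce=cv2.connectedComponentsWithStats(m)
    for i in range(1,N):
        if S[i,4]>25: print(n,'yellow',S[i],Ce[i].round(1))
    for nm,lo,hi in(('green',(45,120,40),(85,255,255)),('red',(170,150,60),(180,255,255)),('red0',(0,180,60),(6,255,255))):
        N,L,S,Ce=cv2.connectedComponentsWithStats(cv2.inRange(h,lo,hi))
        for i in range(1,N):
            if 12<S[i,4]<200: print(n,nm,S[i],Ce[i].round(1),at_z(n,Ce[i],24).round(0))
```

```text
top yellow [164 188  21  24 174] [174.9 201.7]
top yellow [213 229  23  25 189] [222.2 243. ]
top yellow [177 234  15  19  95] [183.7 240.8]
top green [158 133   8   9  56] [161.6 137. ] [752. 280.  24.]
top green [255 175   7   7  36] [258.  177.9] [615. -18.  24.]
top red0 [360 167   7   6  30] [363.  169.2] [ 635. -339.   24.]
scene yellow [299 202  31  19 172] [317.7 208.4]
scene yellow [340 221  14  18  95] [346.7 230.4]
scene yellow [317 242  20  33 233] [326.4 252.1]
scene green [397  25  11   7  66] [401.7  27.7] [-1535.  -908.    24.]
scene green [412  37   5   7  20] [414.   39.8] [-1346.  -695.    24.]
scene green [241 220   8  11  70] [244.8 224.9] [614. -17.  24.]
scene green [280 273  11  12 110] [284.9 278.8] [681. 218.  24.]
scene red0 [392  58  18  26 178] [401.   73.5] [-779. -412.   24.]
scene red0 [176 181   3   7  18] [176.9 184.2] [ 638. -339.   24.]
scene red0 [256 332   4   5  15] [257.4 334.1] [845. 297.  24.]
scene red0 [253 339   4   4  13] [254.4 340.6] [861. 305.  24.]
scene red0 [261 342   4   4  16] [262.5 343.5] [853. 323.  24.]
```

View pics/crop0.png

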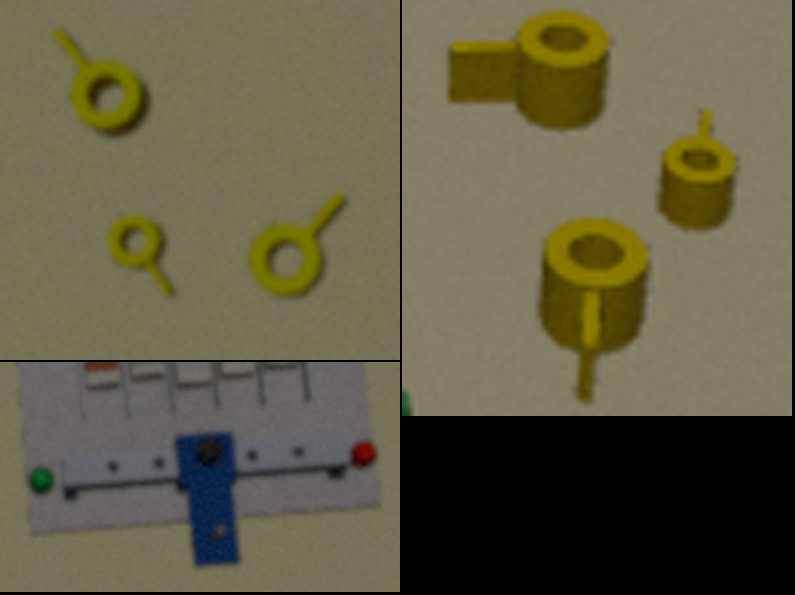

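The crop confirms it: the ring at top (183.5,240) / scene (347,234) is the smallest of the three, so it is the tag, with its flag pointing to top (192.5,253). Now I'll fit its pose in both views and locate the post.

```bash
cat >> h.py <<'E'
from scipy.optimize import minimize
def hulls(n,x,y,z,a):
    c,s=np.cos(a),np.sin(a); W=lambda P:[proj(n,(x+c*p-s*q,y+s*p+c*q,z+r)) for p,q,r in P]
    th=np.linspace(0,2*np.pi,24)
    return [W([(20*np.cos(k),20*np.sin(k),r) for k in th for r in(0,36)]),
            W([(p,q,r) for p in(-15,-48) for q in(-3,3) for r in(0,30)])]
def fit_tag(masks,x0,z=0):
    def cost(v):
        e=0
        for n,m in masks.items():
            r=np.zeros((384*6,512*6),np.uint8)
            for h in hulls(n,v[0]*10,v[1]*10,z,v[2]):
                cv2.fillConvexPoly(r,cv2.convexHull(((np.array(h)+.5)*6*16).astype(np.int32)),255,shift=4)
            r=cv2.resize(r,(512,384),interpolation=cv2.INTER_AREA); e+=np.abs(r/255.-m).sum()
        return e
    o=minimize(cost,[x0[0]/10,x0[1]/10,x0[2]],method='Nelder-Mead',options=dict(initial_simplex=[[x0[0]/10+a,x0[1]/10+b,x0[2]+c] for a,b,c in((0,0,0),(.8,0,0),(0,.8,0),(0,0,.2))],xatol=.01,fatol=.05))
    return np.array([o.x[0]*10,o.x[1]*10,o.x[2]]),o.fun
def ymask(im,box):
    m=cv2.inRange(cv2.cvtColor(im,cv2.COLOR_BGR2HSV),(20,150,50),(36,255,255)); k=np.zeros_like(m); x,y,w,h=box; k[y:y+h,x:x+w]=m[y:y+h,x:x+w]
    c=cv2.findContours(k,cv2.RETR_EXTERNAL,cv2.CHAIN_APPROX_NONE)[0]; c=max(c,key=cv2.contourArea); r=np.zeros_like(k); cv2.drawContours(r,[c],-1,1,-1); return r.astype(float)
E
python3 - <<'E'
from h import *
t=cv2.imread('pics/top0.png'); s=cv2.imread('pics/scene0.png')
M={'top':ymask(t,(172,230,26,28)),'scene':ymask(s,(335,216,24,32))}
g=at_z('top',(183.5,240),36); f=at_z('top',(192.5,252.7),30); a=np.arctan2(*(g-f)[1::-1]); print(g,a)
for ms in(M,{'top':M['top']},{'scene':M['scene']}): print(fit_tag(ms,(g[0],g[1],a)))
print('knob top',at_z('top',(312.6,168.7),106),'post tip',at_z('top',(316.2,195.8),117))
for P in((545.7,-183.4,68),(545.7,-183.4,118),(625.5,-178,106)): print(proj('top',P),proj('scene',P))
c=np.hstack([cv2.resize(s[160:215,185:250],(390,330),interpolation=cv2.INTER_CUBIC),cv2.resize(t[155:210,290:340],(300,330),interpolation=cv2.INTER_CUBIC)])
cv2.imwrite('pics/crop1.png',c)
E
```

```text
[428.26238938 206.12820578  36.        ] 0.6090724361112092Traceback (most recent call last):
  File "<stdin>", line 5, in <module>
  File "h.py", line 26, in fit_tag
    o=minimize(cost,[x0[0]/10,x0[1]/10,x0[2]],method='Nelder-Mead',options=dict(initial_simplex=[[x0[0]/10+a,x0[1]/10+b,x0[2]+c] for a,b,c in((0,0,0),(.8,0,0),(0,.8,0),(0,0,.2))],xatol=.01,fatol=.05))
    res = _minimize_neldermead(fun, x0, args, callback, bounds=bounds,
                               **options)
    fxcc = func(xcc)
    fx = function(np.copy(x), *(wrapper_args + args))
  File "h.py", line 22, in cost
    for h in hulls(n,v[0]*10,v[1]*10,z,v[2]):
             ~~~~~^^^^^^^^^^^^^^^^^^^^^^^^^^
  File "h.py", line 15, in hulls
    return [W([(20*np.cos(k),20*np.sin(k),r) for k in th for r in(0,36)]),
            ~^^^^^^^^^^^^^^^^^^^^^^^^^^^^^^^^^^^^^^^^^^^^^^^^^^^^^^^^^^^^
  File "h.py", line 13, in <lambda>
    c,s=np.cos(a),np.sin(a); W=lambda P:[proj(n,(x+c*p-s*q,y+s*p+c*q,z+r)) for p,q,r in P]
                                         ~~~~^^^^^^^^^^^^^^^^^^^^^^^^^^^^^
  File "h.py", line 10, in proj
    K,R,t=cam(n); p=K@(R@np.array(P,float)+t); return p[:2]/p[2]
          ~~~^^^
  File "h.py", line 4, in cam
    m=vision.camera_model(n); f=192/np.tan(np.radians(m['vfov'])/2)
ValueError: time passes only in moves, steps and waits
```

Camera model calls are limited per script, so I'll cache them.

```bash
sed -i 's/^def cam(n):/import functools\n@functools.cache\ndef cam(n):/' h.py
python3 - <<'E'
from h import *
t=cv2.imread('pics/top0.png'); s=cv2.imread('pics/scene0.png')
M={'top':ymask(t,(172,230,26,28)),'scene':ymask(s,(335,216,24,32))}
for ms in(M,{'top':M['top']},{'scene':M['scene']}): print(fit_tag(ms,(428,206,.61)))
print('knob top',at_z('top',(312.6,168.7),106),'post tip',at_z('top',(316.2,195.8),117))
for P in((545.7,-183.4,68),(545.7,-183.4,118),(625.5,-178,106)): print(proj('top',P),proj('scene',P))
c=np.hstack([cv2.resize(s[160:215,185:250],(390,330),interpolation=cv2.INTER_CUBIC),cv2.resize(t[155:210,290:340],(300,330),interpolation=cv2.INTER_CUBIC)])
cv2.imwrite('pics/crop1.png',c); print(arm.sense()['t'])
E
```

```text
(array([428.77092055, 209.32777634,   0.59130037]), np.float64(70.67058823529412))
(array([430.23825803, 210.59061   ,   0.59991171]), np.float64(38.42745098039215))
(array([427.43701465, 208.54261939,   0.59862276]), np.float64(30.43921568627451))
knob top [ 620.78364427 -176.3999956   106.        ] post tip [ 539.58814702 -182.16142006  117.        ]
[314.65434201 196.6190632 ] [226.78311021 181.05103339]
[316.59102119 193.5968779 ] [225.75233823 167.60244753]
[313.09224883 167.09210481] [206.46323209 181.19075444]
1.1
```

View pics/crop1.png

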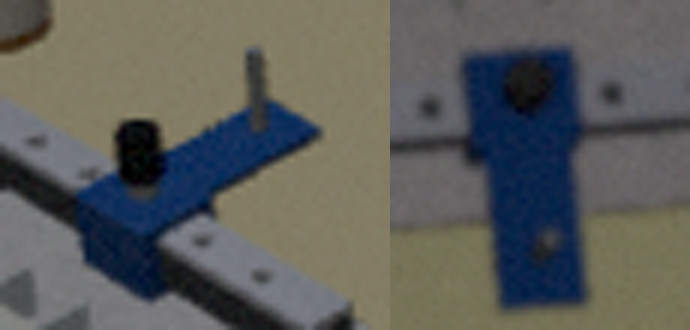

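Run:
```python
from h import *
from scipy.optimize import least_squares
t=cv2.imread('pics/top0.png'); s=cv2.imread('pics/scene0.png')
obs=[('scene',(227.8,181.3),(-80,0,68)),('scene',(226.9,167.9),(-80,0,118)),('top',(315.4,193.8),(-80,0,117)),('top',(314.3,197.6),(-80,0,68)),
('scene',(207.6,180.8),(0,0,106)),('top',(312.2,168.3),(0,0,106)),
('top',(258.,177.9),(0,160,25)),('top',(363,169.2),(0,-160,25)),('scene',(244.8,224.9),(0,160,25)),('scene',(176.9,184.2),(0,-160,25))]
def W(v,p):
    c,q=np.cos(v[2]),np.sin(v[2]); return (v[0]+c*p[0]-q*p[1],v[1]+q*p[0]+c*p[1],p[2])
f=lambda v:np.concatenate([proj(n,W(v,p))-u for n,u,p in obs])
o=least_squares(f,[625,-178,.068],loss='soft_l1');print(o.x,f(o.x).reshape(-1,2).round(1).tolist());print('post',W(o.x,(-80,0,68)),'knob',W(o.x,(0,0,92)))
M={'top':ymask(t,(172,230,26,28)),'scene':ymask(s,(335,216,24,32))}
v=(428.8,209,.595); out=[]
for n,im,b in(('top',t,(165,222)),('scene',s,(325,208))):
    print(n,M[n].sum())
    k=cv2.resize(im[b[1]:b[1]+46,b[0]:b[0]+46],(368,368),interpolation=cv2.INTER_NEAREST)
    for h in hulls(n,v[0],v[1],0,v[2]): cv2.polylines(k,[cv2.convexHull(((np.array(h)-b+.5)*8).astype(np.int32))],True,(0,0,255),1)
    out.append(k)
cv2.imwrite('pics/ov.png',np.hstack(out))
```

```text
[ 6.23998728e+02 -1.76493084e+02  6.39353185e-02] [[-0.3, -0.2], [-0.4, -0.3], [0.5, 0.4], [-0.2, -0.5], [-0.4, 0.4], [0.4, -0.7], [-0.5, 0.2], [-0.8, 0.2], [0.1, -0.3], [1.5, -0.3]]
post (np.float64(544.1621814958156), np.float64(-181.60442541057412), 68) knob (np.float64(623.9987281883499), np.float64(-176.49308388306883), 92)
top 160.0
scene 225.0
```

View pics/ov.png

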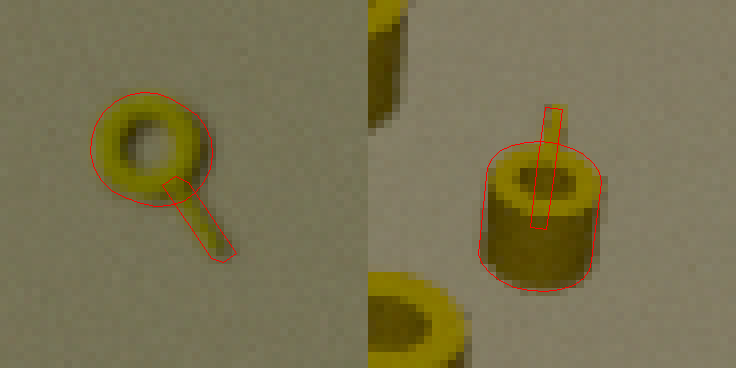

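The tag is at (429, 208.5) mm with yaw 34.1°, and the overlay agrees to about 1 to 2 mm. The post is at (544, -181.6) and the rail yaw is 0.064. Moving to the tag.

```bash
cat > to.py <<'E'
# usage: to.py X Y Z YAWDEG : remaining move in tool axes (cm), tool yaw deg
import sys; from h import *
from scipy.spatial.transform import Rotation as R
g=np.array([float(a) for a in sys.argv[1:4]]); s=arm.sense(); q=s['tcp_rot']; M=R.from_quat([q[1],q[2],q[3],q[0]]).as_matrix()
a=np.degrees(np.arctan2(M[1,0],M[0,0])); dy=-(float(sys.argv[4])-a); d=(M.T@(g-s['eef_pos']))/10
a2=np.radians(float(sys.argv[4])); e=(g-s['eef_pos'])/10
print('t',round(s['t'],2),'pos',np.round(s['eef_pos'],1),'ang',a.round(1),'| delta now',d.round(2),'after yaw',np.round([e[0]*np.cos(a2)+e[1]*np.sin(a2),e[0]*np.sin(a2)-e[1]*np.cos(a2),-e[2]],2),'yaw',dy.round(2),'open',round(s['opening'],1),'F',np.round(s['ft_force'],1),'grip',round(s['grip_force'],1))
E
python3 -m pendant '[{"delta_pos":[3.4,-4.2,0],"yaw":0,"claw":0},{"delta_pos":[3.4,-4.2,0],"yaw":0,"claw":0},{"delta_pos":[3.4,-4.2,0],"yaw":0,"claw":0},{"delta_pos":[3.4,-4.2,0],"yaw":0,"claw":0},{"delta_pos":[3.4,-4.2,0],"yaw":0,"claw":0},{"delta_pos":[3.4,-4.2,0],"yaw":0,"claw":0},{"delta_pos":[3.4,-4.2,0],"yaw":0,"claw":0},{"delta_pos":[3.4,-4.2,0],"yaw":0,"claw":0},{"delta_pos":[3.4,-4.2,0],"yaw":-8,"claw":0},{"delta_pos":[0,0,0],"yaw":-7.8,"claw":0}]' 40; python3 to.py 429 208.5 60 34.1
```

```text
t: 2.35
eef_pos: [337.8, -40.3, 242.6]
tcp_rot: [-0.0, 0.954, 0.299, 0.001]
ft_force: [0.3, -0.3, 0.5]
opening: 85.4
grip_force: 0.0
t 2.35 pos [337.8 -40.3 242.6] ang 34.8 | delta now [ 21.66 -15.22  18.29] after yaw [ 21.5  -15.49  18.26] yaw 0.72 open 85.4 F [ 0.3 -0.3  0.5] grip 0.0
```

```bash
python3 -m pendant '[{"delta_pos":[4.3,-3.06,0],"yaw":0.7,"claw":0},{"delta_pos":[4.3,-3.06,0],"yaw":0,"claw":0},{"delta_pos":[4.3,-3.06,2],"yaw":0,"claw":0},{"delta_pos":[4.3,-3.06,4],"yaw":0,"claw":0},{"delta_pos":[4.3,-3.06,4],"yaw":0,"claw":0},{"delta_pos":[0,0,4],"yaw":0,"claw":0},{"delta_pos":[0,0,0],"yaw":0,"claw":0},{"delta_pos":[0,0,0],"yaw":0,"claw":0}]'; python3 to.py 429 208.5 17 34.1
```

```text
t: 3.35
eef_pos: [429.7, 196.9, 107.9]
tcp_rot: [-0.0, 0.958, 0.287, 0.0]
ft_force: [0.8, 0.6, -0.3]
opening: 85.3
grip_force: 0.0
t 3.35 pos [429.7 196.9 107.9] ang 33.3 | delta now [ 0.57 -1.01  9.09] after yaw [ 0.59 -1.    9.09] yaw -0.77 open 85.3 F [ 0.8  0.6 -0.3] grip 0.0
```

```bash
python3 -m pendant '[{"delta_pos":[0.58,-1.0,2],"yaw":-0.8,"claw":0},{"delta_pos":[0,0,2],"yaw":0,"claw":0},{"delta_pos":[0,0,0],"yaw":0,"claw":0},{"delta_pos":[0,0,0],"yaw":0,"claw":0}]'; python3 to.py 429 208.5 17 34.1
python3 - <<'E'
from h import *
o=[]
for n,b in(('top',(140,200)),('scene',(310,180))):
    im=vision.get_image(n); o.append(cv2.resize(im[b[1]:b[1]+80,b[0]:b[0]+80],(390,390),interpolation=cv2.INTER_CUBIC))
cv2.imwrite('pics/pre.png',np.hstack(o))
E
```

```text
t: 3.85
eef_pos: [429.9, 208.7, 68.5]
tcp_rot: [-0.0, 0.956, 0.293, 0.001]
ft_force: [0.4, 0.0, -0.9]
opening: 85.5
grip_force: 0.0
t 3.85 pos [429.9 208.7  68.5] ang 34.1 | delta now [-0.1  -0.03  5.15] after yaw [-0.08 -0.03  5.15] yaw 0.02 open 85.5 F [ 0.4  0.  -0.9] grip 0.0
```

View pics/pre.png

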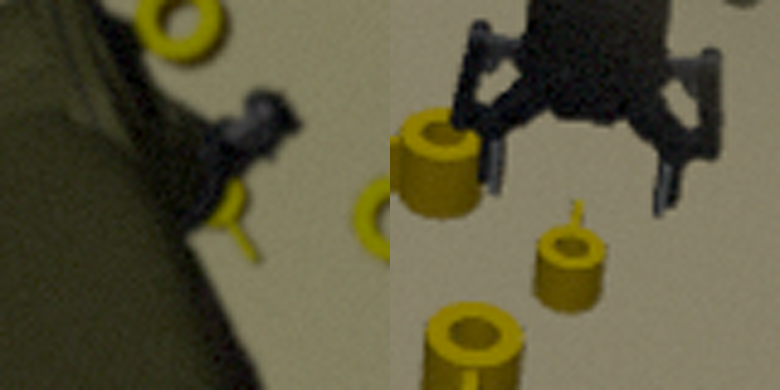

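The scene crop shows the open fingers straddling the small ring (570,265 in the crop), centred. Descending and gripping.

```bash
python3 -m pendant '[{"delta_pos":[-0.05,0,2.6],"yaw":0,"claw":0},{"delta_pos":[0,0,2.5],"yaw":0,"claw":0},{"delta_pos":[0,0,0],"yaw":0,"claw":0.3},{"delta_pos":[0,0,0],"yaw":0,"claw":1},{"delta_pos":[0,0,0],"yaw":0,"claw":1},{"delta_pos":[0,0,0],"yaw":0,"claw":1},{"delta_pos":[0,0,0],"yaw":0,"claw":1},{"delta_pos":[0,0,0],"yaw":0,"claw":1}]' 40; python3 to.py 429 208.5 17 34.1
```

```text
t: 4.95
eef_pos: [429.3, 208.8, 17.3]
tcp_rot: [-0.0, 0.956, 0.294, 0.001]
ft_force: [-0.8, -0.2, 7.5]
opening: 39.1
grip_force: 40.2
t 4.95 pos [429.3 208.8  17.3] ang 34.2 | delta now [-0.04  0.01  0.03] after yaw [-0.04  0.01  0.03] yaw 0.07 open 39.1 F [-0.8 -0.2  7.5] grip 40.2
```

Gripped at 39 mm opening. Lifting, turning to the rail's yaw and carrying it towards the post.

```bash
python3 -m pendant '[{"delta_pos":[0,0,-2],"yaw":0,"claw":1},{"delta_pos":[0,0,-4],"yaw":0,"claw":1},{"delta_pos":[0,0,-4],"yaw":0,"claw":1},{"delta_pos":[0,0,-4],"yaw":7.6,"claw":1},{"delta_pos":[0,0,-4],"yaw":7.6,"claw":1},{"delta_pos":[0,0,0],"yaw":7.6,"claw":1},{"delta_pos":[0,0,0],"yaw":7.6,"claw":1},{"delta_pos":[0,0,0],"yaw":0,"claw":1}]'; python3 to.py 544 -181.6 170 3.7
```

```text
t: 5.95
eef_pos: [455.6, 113.0, 196.4]
tcp_rot: [-0.04, 0.995, 0.095, -0.009]
ft_force: [0.6, -0.3, -0.1]
opening: 39.3
grip_force: 40.6
t 5.95 pos [455.6 113.  196.4] ang 10.9 | delta now [ 3.12 30.72  0.13] after yaw [ 6.92 29.97  2.64] yaw 7.23 open 39.3 F [ 0.6 -0.3 -0.1] grip 40.6
```

```bash
python3 - <<'E'
from h import *
s=arm.sense();print(np.round(s['joints'],3),np.round(s['qvel'],2))
E
python3 -m pendant '[{"delta_pos":[0,0,0],"yaw":0,"claw":1},{"delta_pos":[0,0,0],"yaw":0,"claw":1}]'; python3 to.py 544 -181.6 170 3.7
python3 - <<'E'
from h import *
s=arm.sense();print(np.round(s['joints'],3),np.round(s['qvel'],2))
E
```

```text
[ 0.19   0.199 -0.346  1.037  0.081  3.141] [ 0.05  0.   -0.   -0.    0.02  0.  ]
t: 6.2
eef_pos: [454.8, 115.8, 195.9]
tcp_rot: [-0.04, 0.994, 0.098, -0.01]
ft_force: [-0.2, 0.8, -0.2]
opening: 39.6
grip_force: 40.6
t 6.2 pos [454.8 115.8 195.9] ang 11.3 | delta now [2.970e+00 3.101e+01 3.000e-02] after yaw [ 6.98 30.25  2.59] yaw 7.57 open 39.6 F [-0.2  0.8 -0.2] grip 40.6
[ 0.196  0.2   -0.347  1.036  0.081  3.141] [ 0.  0.  0.  0. -0. -0.]
```

J6 hit its range because the yaw came too early. Moving towards the post should free it.

```bash
python3 -m pendant '[{"delta_pos":[1,5,0],"yaw":0,"claw":1},{"delta_pos":[1,5,0],"yaw":0,"claw":1},{"delta_pos":[1,5,0],"yaw":0,"claw":1},{"delta_pos":[1,5,0],"yaw":0,"claw":1},{"delta_pos":[1,5,0],"yaw":0,"claw":1},{"delta_pos":[0,0,0],"yaw":0,"claw":1},{"delta_pos":[0,0,0],"yaw":0,"claw":1}]'; python3 to.py 544 -181.6 170 3.7
```

```text
t: 7.08
eef_pos: [551.8, -118.8, 174.5]
tcp_rot: [-0.04, 0.994, 0.097, -0.011]
ft_force: [-0.4, 0.6, -0.6]
opening: 39.1
grip_force: 40.7
t 7.08 pos [ 551.8 -118.8  174.5] ang 11.2 | delta now [-1.98  6.03 -0.02] after yaw [-1.18  6.22  0.45] yaw 7.53 open 39.1 F [-0.4  0.6 -0.6] grip 40.7
```

The tool is left with a 4.8° lean, which shift and yaw rows cannot remove. The hole's clearance (5 mm radial) tolerates it, so I'll use real tool axes and check by camera before lowering.

```bash
python3 -m pendant '[{"delta_pos":[-1,3,0],"yaw":0,"claw":1},{"delta_pos":[-1,3,0],"yaw":0,"claw":1},{"delta_pos":[0,0,0],"yaw":7.5,"claw":1},{"delta_pos":[0,0,0],"yaw":0,"claw":1},{"delta_pos":[0,0,0],"yaw":0,"claw":1}]'; python3 to.py 544.2 -181.6 160 3.7
python3 - <<'E'
from h import *
s=arm.sense();print(np.round(s['joints'],3))
im={}
for n in('top','scene'): im[n]=vision.get_image(n); cv2.imwrite(f'pics/{n}1.png',im[n])
c=np.hstack([cv2.resize(im['scene'][110:215,170:275],(395,395),interpolation=cv2.INTER_CUBIC),cv2.resize(im['top'][140:220,270:350],(395,395),interpolation=cv2.INTER_CUBIC)])
cv2.imwrite('pics/hang.png',c)
E
```

```text
t: 7.7
eef_pos: [544.0, -181.0, 170.5]
tcp_rot: [-0.039, 0.999, 0.034, -0.013]
ft_force: [-0.4, 0.5, -0.4]
opening: 39.3
grip_force: 40.8
t 7.7 pos [ 544.  -181.   170.5] ang 3.9 | delta now [0.04 0.14 1.04] after yaw [0.02 0.06 1.05] yaw 0.2 open 39.3 F [-0.4  0.5 -0.4] grip 40.8
[-0.355  0.418 -0.097  1.11   0.063  2.718]
```

View pics/hang.png

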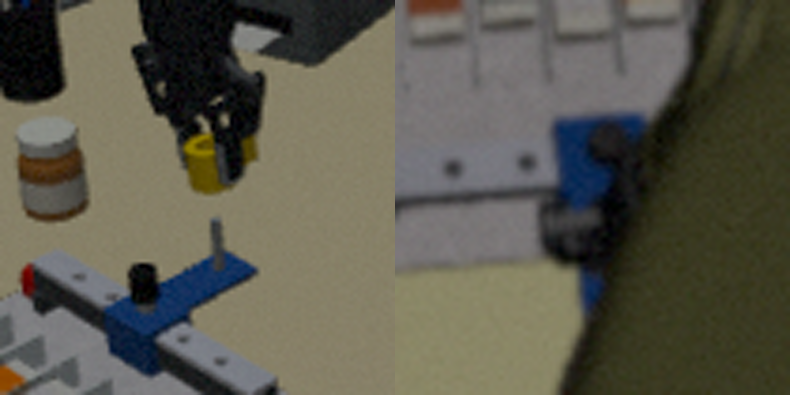

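Run:
```python
from h import *
s=cv2.imread('pics/scene1.png'); m=ymask(s,(210,135,35,35))
ys,xs=np.nonzero(m); print('ring bbox px',xs.min(),xs.max(),ys.min(),ys.max())
b=np.array([170,110]); k=395/105
P=(543.5,-179.7,153.2);T=(544.6,-182.4,189)
print('pred bottom ctr',proj('scene',P),'top',proj('scene',T),'crop',((proj('scene',P)-b)*k).round(),((proj('scene',T)-b)*k).round())
print('post tip crop',((proj('scene',(544.2,-181.6,118))-b)*k).round())
fm=m.copy()
r,c=fit_tag({'scene':m},(544,-181,.064),153); print(r,c)
v=(544,-181,.064); kk=cv2.resize(s[120:190,200:260],(600,700)[:2],interpolation=cv2.INTER_NEAREST)
```

```text
ring bbox px 219 229 145 161
pred bottom ctr [226.31063684 157.97709994] top [224.7027462  147.50133951] crop [212. 180.] [206. 141.]
post tip crop [213. 217.]
[ 545.14247764 -184.08666749    0.91242541] 90.29019607843136
```

The predicted ring and post pixels agree with the picture to about 1 px. Lowering straight down.

```bash
python3 -m pendant '[{"delta_pos":[0.02,0.14,1],"yaw":0,"claw":1},{"delta_pos":[0,0.08,1],"yaw":0,"claw":1},{"delta_pos":[0,0.08,1],"yaw":0,"claw":1},{"delta_pos":[0,0.08,1],"yaw":0,"claw":1},{"delta_pos":[0,0.08,1],"yaw":0,"claw":1},{"delta_pos":[0,0,0],"yaw":0,"claw":1},{"delta_pos":[0,0,0],"yaw":0,"claw":1}]'; python3 to.py 544.2 -181.6 87 3.9
```

```text
t: 8.68
eef_pos: [543.3, -183.2, 120.2]
tcp_rot: [-0.039, 0.999, 0.032, -0.012]
ft_force: [-0.6, 1.0, -0.8]
opening: 39.5
grip_force: 40.8
t 8.68 pos [ 543.3 -183.2  120.2] ang 3.7 | delta now [0.17 0.11 3.32] after yaw [ 0.1  -0.15  3.32] yaw -0.22 open 39.5 F [-0.6  1.  -0.8] grip 40.8
```

```bash
python3 -m pendant '[{"delta_pos":[0.1,-0.08,0.6],"yaw":0,"claw":1},{"delta_pos":[0.02,0.06,1],"yaw":0,"claw":1},{"delta_pos":[0.02,0.06,1],"yaw":0,"claw":1},{"delta_pos":[0.02,0.06,0.7],"yaw":0,"claw":1},{"delta_pos":[0,0,0],"yaw":0,"claw":1},{"delta_pos":[0,0,0],"yaw":0,"claw":1}]'; python3 to.py 544.2 -181.6 87 3.9
```

```text
t: 9.43
eef_pos: [543.6, -181.3, 86.8]
tcp_rot: [-0.039, 0.999, 0.032, -0.013]
ft_force: [-1.1, 0.2, -0.4]
opening: 39.4
grip_force: 40.8
t 9.43 pos [ 543.6 -181.3   86.8] ang 3.7 | delta now [ 0.06  0.03 -0.02] after yaw [ 0.06  0.03 -0.02] yaw -0.22 open 39.4 F [-1.1  0.2 -0.4] grip 40.8
```

```bash
python3 -m pendant '[{"delta_pos":[0,0,0],"yaw":0,"claw":0.4},{"delta_pos":[0,0,0],"yaw":0,"claw":0.2},{"delta_pos":[0,0,0],"yaw":0,"claw":0},{"delta_pos":[0,0,0],"yaw":0,"claw":0},{"delta_pos":[-0.02,-0.08,-1],"yaw":0,"claw":0},{"delta_pos":[-0.06,-0.24,-3],"yaw":0,"claw":0},{"delta_pos":[-0.06,-0.24,-3],"yaw":0,"claw":0},{"delta_pos":[-0.06,-0.24,-3],"yaw":0,"claw":0},{"delta_pos":[0,0,0],"yaw":0,"claw":0},{"delta_pos":[0,0,0],"yaw":0,"claw":0}]'; python3 to.py 624 -176.5 190 111
python3 - <<'E'
from h import *
s=arm.sense();print(np.round(s['joints'],3))
from scipy.spatial.transform import Rotation as R
q=s['tcp_rot'];print(R.from_quat([*q[1:],q[0]]).as_matrix().round(3)[:,2])
im=vision.get_image('scene'); cv2.imwrite('pics/scene2.png',im)
cv2.imwrite('pics/hung.png',cv2.resize(im[130:220,170:260],(540,540),interpolation=cv2.INTER_CUBIC))
E
```

```text
t: 10.68
eef_pos: [543.9, -181.3, 187.2]
tcp_rot: [-0.039, 0.999, 0.032, -0.013]
ft_force: [0.2, 0.5, -0.4]
opening: 85.2
grip_force: 0.0
t 10.68 pos [ 543.9 -181.3  187.2] ang 3.7 | delta now [ 8.02  0.   -0.47] after yaw [-2.42  7.65 -0.28] yaw -107.31 open 85.2 F [ 0.2  0.5 -0.4] grip 0.0
[-0.356  0.408 -0.067  1.149  0.063  2.721]
[-0.028  0.077 -0.997]
```

View pics/hung.png

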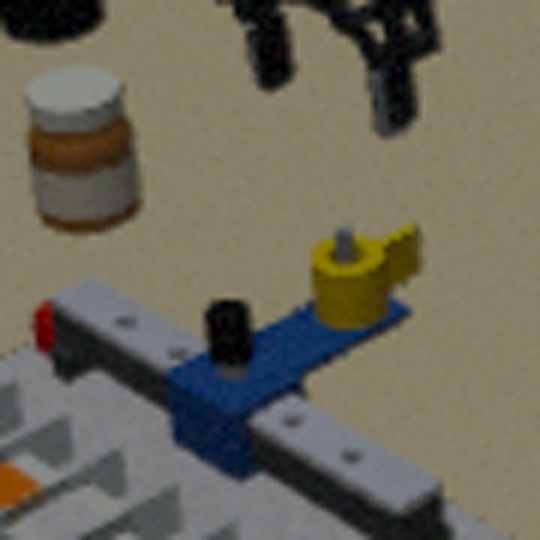

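The tag hangs on the post, down on the bracket, flag pointing to the rail's -x (crop 350,280). Next is the knob. At a tool angle of 110° the lean lies in the plane of the pads, so they close parallel to the knob. The fingers stay only partly open to clear the tag.

```bash
python3 -m pendant '[{"delta_pos":[0,0,0],"yaw":-10.6,"claw":0.45},{"delta_pos":[0,0,0],"yaw":-10.6,"claw":0.45},{"delta_pos":[0,0,0],"yaw":-10.6,"claw":0.45},{"delta_pos":[0,0,0],"yaw":-10.6,"claw":0.45},{"delta_pos":[0,0,0],"yaw":-10.6,"claw":0.45},{"delta_pos":[0,0,0],"yaw":-10.6,"claw":0.45},{"delta_pos":[0,0,0],"yaw":-10.6,"claw":0.45},{"delta_pos":[0,0,0],"yaw":-10.6,"claw":0.45},{"delta_pos":[0,0,0],"yaw":-10.6,"claw":0.45},{"delta_pos":[0,0,0],"yaw":-10.6,"claw":0.45}]'; python3 to.py 623.8 -175.9 160 110
```

```text
t: 11.98
eef_pos: [543.2, -181.0, 185.8]
tcp_rot: [-0.035, 0.573, 0.818, 0.023]
ft_force: [0.3, -0.2, 0.3]
opening: 47.3
grip_force: 0.0
t 11.97 pos [ 543.2 -181.   185.8] ang 110.0 | delta now [-2.48  7.75  2.37] after yaw [-2.28  7.75  2.58] yaw -0.03 open 47.3 F [ 0.3 -0.2  0.3] grip 0.0
```

```bash
python3 -m pendant '[{"delta_pos":[0,0,0],"yaw":0,"claw":0.45},{"delta_pos":[0,0,0],"yaw":0,"claw":0.45}]' ; python3 to.py 623.8 -175.9 160 110; python3 to.py 623.8 -175.9 85 110
```

```text
t: 12.22
eef_pos: [543.7, -181.2, 186.6]
tcp_rot: [-0.034, 0.577, 0.816, 0.023]
ft_force: [0.6, -0.1, 0.7]
opening: 46.8
grip_force: 0.0
t 12.22 pos [ 543.7 -181.2  186.6] ang 109.5 | delta now [-2.39  7.73  2.46] after yaw [-2.24  7.71  2.66] yaw -0.52 open 46.8 F [ 0.6 -0.1  0.7] grip 0.0
t 12.22 pos [ 543.7 -181.2  186.6] ang 109.5 | delta now [-3.01  7.74  9.94] after yaw [-2.24  7.71 10.16] yaw -0.52 open 46.8 F [ 0.6 -0.1  0.7] grip 0.0
```

```bash
python3 -m pendant '[{"delta_pos":[-0.8,2.58,0.6],"yaw":0,"claw":0.45},{"delta_pos":[-0.8,2.58,0.9],"yaw":0,"claw":0.45},{"delta_pos":[-0.8,2.58,0.9],"yaw":0,"claw":0.45},{"delta_pos":[-0.25,0,3],"yaw":0,"claw":0.45},{"delta_pos":[0,0,0],"yaw":0,"claw":0.45},{"delta_pos":[0,0,0],"yaw":0,"claw":0.45}]' 60; python3 to.py 623.8 -175.9 85 110
python3 - <<'E'
from h import *
o=[]
for n,b in(('top',(270,130)),('scene',(170,130))):
    im=vision.get_image(n); cv2.imwrite(f'pics/{n}3.png',im); o.append(cv2.resize(im[b[1]:b[1]+80,b[0]:b[0]+80],(398,398),interpolation=cv2.INTER_CUBIC))
cv2.imwrite('pics/knob.png',np.hstack(o))
E
```

```text
t: 12.98
eef_pos: [624.3, -176.0, 131.9]
tcp_rot: [-0.034, 0.576, 0.816, 0.024]
ft_force: [-0.9, -0.2, 0.0]
opening: 46.9
grip_force: 0.0
t 12.97 pos [ 624.3 -176.   131.9] ang 109.6 | delta now [-0.36 -0.04  4.68] after yaw [ 0.03 -0.04  4.69] yaw -0.42 open 46.9 F [-0.9 -0.2  0. ] grip 0.0
```

View pics/knob.png

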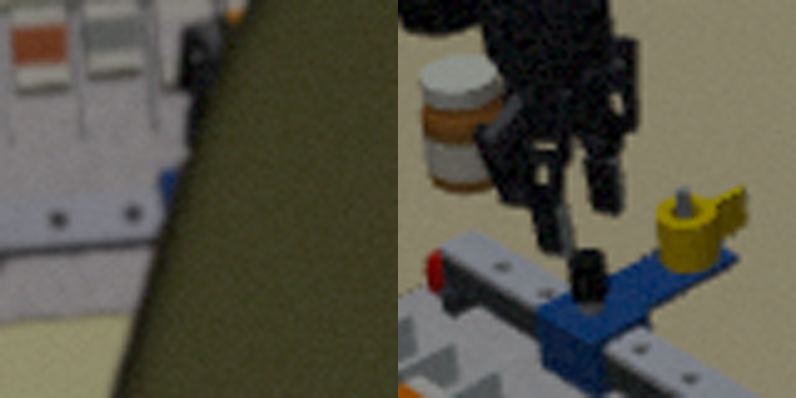

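Run:
```python
from h import *
f=lambda P:((proj('scene',P)-np.array([170,130])+.4)*4.975+[398,0]).round()
u=np.array([np.cos(.345),np.sin(.345),0]); c=np.array([624.0,-175.2,121.])
for r in(-23.4,-33,0,23.4,33): print(r,f(c+r*u),f(c+r*u+[0,0,13]))
print('knob',f((624,-176.5,106)))
```

```text
-23.4 [605. 218.] [603. 200.]
-33 [614. 211.] [612. 193.]
0 [584. 237.] [582. 219.]
23.4 [562. 256.] [560. 237.]
33 [553. 264.] [551. 245.]
knob [585. 257.]
```

The fingers straddle the knob as the projection predicts, to within about 2 mm. Lowering and gripping.

```bash
python3 -m pendant '[{"delta_pos":[-0.09,-0.01,1.2],"yaw":0,"claw":0.45},{"delta_pos":[-0.09,-0.01,1.2],"yaw":0,"claw":0.45},{"delta_pos":[-0.09,-0.01,1.2],"yaw":0,"claw":0.45},{"delta_pos":[-0.09,-0.01,1.05],"yaw":0,"claw":0.45},{"delta_pos":[0,0,0],"yaw":0,"claw":0.6},{"delta_pos":[0,0,0],"yaw":0,"claw":1},{"delta_pos":[0,0,0],"yaw":0,"claw":1},{"delta_pos":[0,0,0],"yaw":0,"claw":1},{"delta_pos":[0,0,0],"yaw":0,"claw":1}]' 60; python3 to.py 623.8 -175.9 100 109.6
```

```text
t: 14.2
eef_pos: [623.4, -176.0, 84.7]
tcp_rot: [-0.034, 0.576, 0.817, 0.023]
ft_force: [-2.9, -1.3, -1.7]
opening: 22.5
grip_force: 59.0
t 14.2 pos [ 623.4 -176.    84.7] ang 109.6 | delta now [ 0.12  0.04 -1.53] after yaw [-0.    0.04 -1.53] yaw 0.02 open 22.5 F [-2.9 -1.3 -1.7] grip 59.0
```

```bash
python3 -m pendant '[{"delta_pos":[0.06,0,-0.75],"yaw":0,"claw":1},{"delta_pos":[0.06,0,-0.75],"yaw":0,"claw":1},{"delta_pos":[0,0,0],"yaw":0,"claw":1},{"delta_pos":[0,0,0],"yaw":0,"claw":1}]'; python3 to.py 620.5 -131.1 99.7 109.6
```

```text
t: 14.7
eef_pos: [623.4, -176.0, 99.4]
tcp_rot: [-0.034, 0.576, 0.817, 0.023]
ft_force: [-3.5, -0.9, -7.0]
opening: 22.5
grip_force: 59.0
t 14.7 pos [ 623.4 -176.    99.4] ang 109.6 | delta now [4.31 1.23 0.33] after yaw [ 4.32  1.23 -0.03] yaw 0.03 open 22.5 F [-3.5 -0.9 -7. ] grip 59.0
```

Lifted 14.7 mm with -5 N from the spring. Sliding 45 mm along the rail's +y, towards green.

```bash
python3 -m pendant '[{"delta_pos":[0.72,0.2,0.05],"yaw":0,"claw":1},{"delta_pos":[0.72,0.21,0.06],"yaw":0,"claw":1},{"delta_pos":[0.72,0.2,0.05],"yaw":0,"claw":1},{"delta_pos":[0.72,0.21,0.06],"yaw":0,"claw":1},{"delta_pos":[0.72,0.2,0.05],"yaw":0,"claw":1},{"delta_pos":[0.72,0.21,0.06],"yaw":0,"claw":1},{"delta_pos":[0,0,0],"yaw":0,"claw":1},{"delta_pos":[0,0,0],"yaw":0,"claw":1}]'; python3 to.py 620.5 -131.1 99.7 109.6;python3 to.py 620.5 -131.1 84.7 109.6
```

```text
t: 15.7
eef_pos: [620.7, -130.2, 100.0]
tcp_rot: [-0.034, 0.575, 0.817, 0.024]
ft_force: [-4.5, 2.2, -7.9]
opening: 22.4
grip_force: 59.1
t 15.7 pos [ 620.7 -130.2  100. ] ang 109.7 | delta now [-0.08 -0.05  0.02] after yaw [-0.08 -0.05  0.03] yaw 0.07 open 22.4 F [-4.5  2.2 -7.9] grip 59.1
t 15.7 pos [ 620.7 -130.2  100. ] ang 109.7 | delta now [-0.21 -0.05  1.52] after yaw [-0.08 -0.05  1.53] yaw 0.07 open 22.4 F [-4.5  2.2 -7.9] grip 59.1
```

```bash
python3 -m pendant '[{"delta_pos":[-0.08,-0.04,0],"yaw":0,"claw":1},{"delta_pos":[-0.04,0,0.4],"yaw":0,"claw":1},{"delta_pos":[-0.04,0,0.4],"yaw":0,"claw":1},{"delta_pos":[0,0,0],"yaw":0,"claw":1}]'; python3 to.py 620.5 -131.1 84.7 109.6
```

```text
t: 16.2
eef_pos: [620.8, -132.1, 91.7]
tcp_rot: [-0.034, 0.576, 0.817, 0.024]
ft_force: [-4.9, 1.6, -6.0]
opening: 22.5
grip_force: 59.3
t 16.2 pos [ 620.8 -132.1   91.7] ang 109.6 | delta now [0.05 0.   0.71] after yaw [0.11 0.   0.7 ] yaw 0.03 open 22.5 F [-4.9  1.6 -6. ] grip 59.3
```

The force still pulls down at about 7 mm lift, so the pin has entered the hole. Going fully home.

```bash
python3 -m pendant '[{"delta_pos":[0.03,0,0.35],"yaw":0,"claw":1},{"delta_pos":[0,0,0.4],"yaw":0,"claw":1},{"delta_pos":[0,0,0],"yaw":0,"claw":1},{"delta_pos":[0,0,0],"yaw":0,"claw":1}]'; python3 to.py 620.5 -131.1 84.7 109.6
```

```text
t: 16.7
eef_pos: [620.8, -132.1, 85.0]
tcp_rot: [-0.033, 0.576, 0.817, 0.023]
ft_force: [-5.7, -1.6, -5.1]
opening: 22.1
grip_force: 59.5
t 16.7 pos [ 620.8 -132.1   85. ] ang 109.6 | delta now [0.1  0.   0.03] after yaw [0.1  0.   0.03] yaw 0.01 open 22.1 F [-5.7 -1.6 -5.1] grip 59.5
```

```bash
python3 -m pendant '[{"delta_pos":[-0.01,0,0.1],"yaw":0,"claw":1},{"delta_pos":[0,0,0.05],"yaw":0,"claw":1},{"delta_pos":[0,0,0],"yaw":0,"claw":1}]'; python3 to.py 620.5 -131.1 84.7 109.6
python3 - <<'E'
from h import *
im=vision.get_image('scene'); cv2.imwrite('pics/scene4.png',im)
cv2.imwrite('pics/end.png',cv2.resize(im[120:270,150:350],(800,600),interpolation=cv2.INTER_CUBIC))
E
```

```text
t: 17.08
eef_pos: [620.9, -132.1, 84.6]
tcp_rot: [-0.033, 0.576, 0.817, 0.023]
ft_force: [-6.5, -1.1, 0.6]
opening: 22.2
grip_force: 60.0
t 17.07 pos [ 620.9 -132.1   84.6] ang 109.6 | delta now [ 0.1 -0.   0. ] after yaw [ 0.1  -0.   -0.01] yaw 0.0 open 22.2 F [-6.5 -1.1  0.6] grip 60.0
```

View pics/end.png

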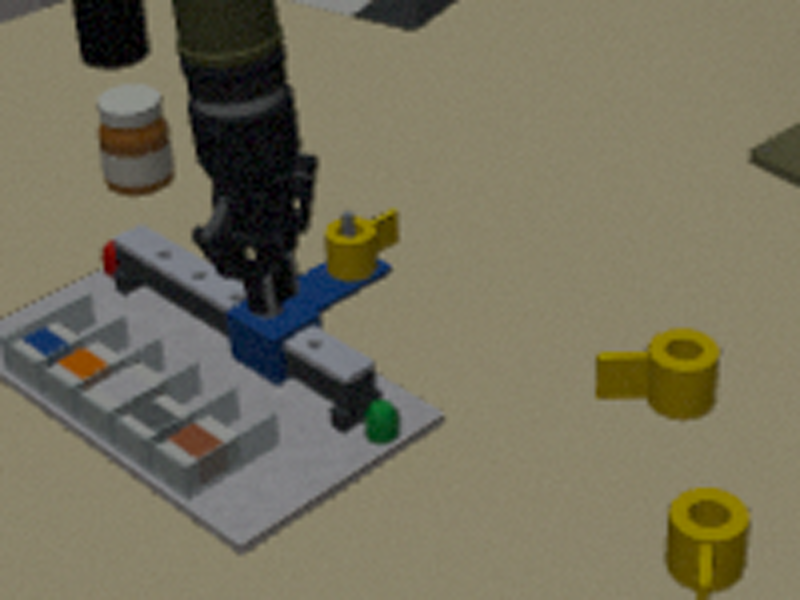

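The picture shows three holes free on the red side and one on the green side (315,343). The sleeve is therefore one hole along, the tag still hangs (350,250) and the knob is gripped. Force jumped from -5 to +0.6 N over 0.4 mm, so the pin is seated. I'll press down slightly and hand in.

```bash
python3 -m pendant '[{"delta_pos":[0,0,0.05],"yaw":0,"claw":1},{"delta_pos":[0,0,0],"yaw":0,"claw":1},{"delta_pos":[0,0,0],"yaw":0,"claw":1}]'; python3 -c "
from plant import arm
print(arm.finish_job())"
```

```text
t: 17.5
eef_pos: [620.9, -132.1, 84.6]
tcp_rot: [-0.033, 0.576, 0.816, 0.023]
ft_force: [-7.3, -0.1, 2.8]
opening: 22.8
grip_force: 60.3
the job is handed in; nothing more can be done
None
```

Job handed in at 17.5 s: the tag hangs on its post down at the bracket, the sleeve is one hole nearer the green mark with the pin home, and the gripper still holds the knob; no verdict came back.

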